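Brace the glass jar and unscrew its tight cap

TASK

Press the raised chrome frame down flat on its wooden base so that it braces the glass jar's square foot, then unscrew the jar's tight white cap (anticlockwise from above) until its threads let go, with the jar staying put in the brace. Lift the cap straight up and finish still holding it in the gripper, level and centred with its lower edge about 2 cm above the jar's mouth; do not put it down. Leave the tray, hairclip, tongue scraper and lidded box alone.

Things in the scene. Friction and masses are not known exactly. Their poses are not given: they have to be found in the camera images.
- stand: Fixed dark-wood base lying on the marble sill, 205 x 114 mm, 8 mm thick. Origin: on the sill (underside), under the nominal jar axis; its x axis points from the frame's orange press tab towards the frame's hinge (roughly away from the robot, yaw within 0.5 rad), z up. The base reaches from x = -127 to +78 mm.
- brace (a joint): Angle (rad) of the chrome frame, a flat 6 mm plate 98 mm wide whose 69 mm wide opening surrounds the jar. Hinge line along stand y at stand x = +65 mm, 13 mm above the sill. 0 = level on the base (hard stop; top face at 16 mm, flanking the jar's foot); starts at 0.25 to 0.33, tab end up. Stiff friction hinge, stays where left: 3 to 5 N down on the tab moves it.
- brace_tab (a point): Centre of the upper face of the frame's press tab, marked with an orange patch; 160 mm from the hinge line towards the robot, at stand x = -95 mm when level. The tab is 44 mm wide. About 16 mm above the sill when level, 55 to 68 mm when raised.
- jar: Loose clear glass jar, 0.35 kg, on the base. Square foot 64 x 64 x 8 mm (parallel to the base within 0.03 rad), round body 54 mm in diameter, neck 40 mm, 64 mm tall; beads inside. Origin: centre of its underside, 8 mm above the sill. Unless the frame is level the jar spins along with the cap; braced, it turns at most about 0.08 rad.
- jar_mouth (a point): Centre of the jar's mouth (top of the neck), 64 mm above the jar's underside, 72 mm above the sill.
- cap: White screw cap, 60 mm diameter, 26 mm tall, 16 facets (grip any), orange mark on top, 0.07 kg. Origin: centre of its lower edge, 53 mm above the sill when on (19 mm below the mouth). Tight, 0.2 to 0.5 N m, easing as it lets go. Cannot be pulled off unturned: 1.05 to 1.25 rad anticlockwise (from above) relative to the jar frees it, rising up to 3 mm; then it lifts off. 1.6 rad meets a stop.
- tray: Round mirrored tray, 170 mm in diameter, 6 mm thick, fixed on the sill to the left. Bystander.
- hairclip: Orange plastic hairclip, 70 x 14 x 15 mm, lying loose on the tray. Origin: centre of its underside. Bystander.
- scraper: Stainless tongue scraper, U-shaped 6 mm rod, about 135 x 46 mm, lying loose on the sill. Bystander.
- cbox: White ceramic box 120 x 120 x 60 mm, fixed, to the right, with a hinged flap lid standing ajar. Origin: centre of its underside. Bystander.
- flap (a joint): Opening angle (rad) of the ceramic box's flap lid, 0 = shut; hinged on the box's far side. Starts ajar at 0.25 to 0.6 and should stay as found.

How it is judged:
On the way, in this order (a step that is already met when the one before it is completed fails the run):
1. the frame is pressed level round the jar's foot, cap still screwed on (value of joint brace below 0.03 rad and z of cap in the frame of jar_mouth below -0.01 m and angle between the x axis of cap and the x axis of jar, either way round below 0.5 rad), for 0.2 s.
2. the cap is turned until the threads let go, while still over the neck of the braced jar (angle between the x axis of cap and the x axis of jar, either way round above 1 rad and z of cap in the frame of jar_mouth below -0.004 m and value of joint brace below 0.03 rad), for 0.05 s.
At the end, for the whole second after the job is handed in: The cap is gripped by the fingers and nothing else, still and level (within 0.2 rad), its lower edge 5 to 45 mm above the jar's mouth and centred over it within 20 mm; the jar stands upright on its base within 20 mm of the stand's axis, and the frame lies level (under 0.03 rad) (z of cap in the frame of jar_mouth between 0.005 and 0.045 m and horizontal distance between cap and jar_mouth below 0.02 m and angle between cap's own z axis and vertical below 0.2 rad and linear speed of each of cap, jar below 0.03 m/s and contact force between cap and the fingers above 1 N and contact force between cap and jar below 0.1 N and contact force between cap and stand below 0.1 N and value of joint brace below 0.03 rad and angle between jar's own z axis and vertical below 0.05 rad and z of jar in the frame of stand below 0.011 m and horizontal distance between jar and stand below 0.02 m); the arm keeps its last pose, push and grip.
It fails at once if the jar spins on its base instead of being braced (angle between the x axis of jar and the x axis of stand, either way round above 0.3 rad).
It fails at once if the jar is tipped (angle between jar's own z axis and vertical above 0.25 rad).
It fails at once if the jar is lifted off its base (z of jar in the frame of stand above 0.025 m).
It fails at once if a bystander is disturbed (distance of any of hairclip, scraper from where it was at the start of the episode above 0.03 m or value of joint flap below 0.15 rad or value of joint flap above 0.7 rad or contact force between the arm and cbox above 5 N or contact force between the arm and tray above 5 N).
It also fails if it takes over 48 s, if anything falls off the work surface, if the arm or the gripper's body presses on something with over 40 N, if the wrist force passes 120 N, or if a joint passes its speed limit or range.

ROBOT

A 7-joint arm with a two-finger parallel gripper is mounted at the origin on the work surface. World frame = base frame: x ahead of the robot, y to its left, z up, the work surface at z = 0. Lengths are in m, angles in rad, forces in N, time in s.
With the tool pointing down it reaches from about 0.4 to 0.85 m from the base axis. Payload 10.4 kg.
Tool frame: the origin (TCP) lies midway between the tips of the shut fingers; the grasp point (between the pads) lies 19 mm behind it (manip.grasp_offset is the distance from the TCP to the grasp point, in m); z points along the fingers, y is the line along which they close (so a half turn about z gives the same grasp; the last joint's range is limited). The gripper opens to 85 mm and grips with 20 to 120 N. Pads are 22 mm wide; open, the fingers measure 114 mm over their backs; the gripper's body (76 mm by 85 mm) begins 54 mm behind the grasp point. The pads swing forward as they close: fully open they stand 13 mm farther back than shut.
Start: joints at [1.312, 0.332, -0.065, 1.46, 0.022, 1.35, -0.088], TCP at [0.146, -0.608, 0.231] pointing down, gripper open.
Joint ranges: [-2.6, 2.6], [-0.5, 2.12], [-1.47, 1.34], [0.16, 2.42], [-1.27, 4.41], [0.06, 2.06], [-2.6, 2.6]. Speed limits (rad/s): [2.22, 2.22, 2.79, 2.79, 3.14, 3.14, 3.14].

INTERFACE

Orientations are given as a unit quaternion [x, y, z, w].
In Python, from workcell import manip gives the robot as it stands.
- The arm moves only by the tool send_path, called after ">>>" in YAML: its name, and indented under it one key for each argument. Schema: {"type":"object","properties":{"plan":{"type":"object","properties":{"steps":{"type":"array","items":{"type":"array","items":{"type":"number"},"minItems":7,"maxItems":7},"minItems":1,"maxItems":20}},"additionalProperties":false,"required":["steps"]},"grip_force":{"type":"number"},"only":{"type":"string"},"quiet":{"type":"boolean"},"lines":{"type":"string"}},"required":["plan"],"additionalProperties":false}. plan is an object whose key "steps" holds a list of rows, 1 to 20 of them, each of 7 numbers: a rotation vector rx, ry, rz in fractions of the full range, 1 being 2 rad, then dx, dy, dz in parts of the range, where 1.0 means 0.75 m, then the opening from 0.0 (shut) to 1.0 (fully open); each row is the pose to reach, as a shift and turn from the pose commanded when the call began, along the tool's axes at that moment; what a row does not reach only later rows make up. A row lasts 1/8 s, in which the tool goes at most 0.0625 m and 0.188 rad, less where a joint would pass 70% of its speed; a pose out of reach is approached as far as the arm can. The fingers move at their own pace and stop on an object; grip_force is the grip in N (left out, the last holds). Time passes only in rows, so rows that do not move let the fingers close. The tool returns the time, the measured TCP pose, the force, the opening and the grip force at its end. only (a regular expression) keeps the lines of the reply that match it, lines (a string "A,B") keeps lines A to B, and quiet returns only ok. A shift or turn number past 1, either way, is cut back to 1. Input that does not fit is refused with a message, and nothing moves.
- manip.get_obs(): the state, without advancing time (a new reading comes with each control period).
- manip.camera(name): name is "side" or "top" or "wrist"; returns the picture (400x640x3 uint8, blue, green, red); there is no depth.
- manip.calibration(name): a dict with "fx", "fy", "cx", "cy" (pixels), "world_from_camera" (4x4, takes a point from camera to world coordinates); the wrist camera has in their place "tool_from_camera" (4x4, takes a point from camera to tool coordinates, whose origin is the TCP and whose axes are the flange's). Camera axes: x right, y up, looking along -z (the intrinsics and any distortion apply to the point x, -y, -z); pixel columns grow to the right and rows downward; lengths in m; the calibration is good to about 2 mm. A picture is of the moment at which its call begins: read the wrist's pose just before it. calibration takes no time and is no camera call.
- manip.hand_in(): hands the job in; it is judged then, once.
The state is a dict: "clock": time; "joint_pos": joint angles; "joint_velocities": joint speeds; "tau": joint torques, N m; "position": TCP position; "ee_rot": TCP orientation; "ft_force": force on the tool from outside, world axes, zero at the start; "torque": the same for the moment, N m; "grip_width": opening from 0.0 (shut) to 1.0 (fully open); "grasp_force": force on a finger pad.
Only numpy, scipy, OpenCV 4.12 (cv2) and the standard library are available. Lean on these libraries where they do the work, as an engineer would, in place of code of your own. Each camera call takes 0.05 s, during which the arm holds its last target. There are 200 camera calls.

## Working session

There is one attempt and no reset: what is moved stays moved. The work goes in short steps, Python scripts to look and compute and a tool call to move; the robot and the scene stay as the last step left them, time stands still between calls to the robot, and variables do not carry over. Pictures are saved under pics/ and viewed, at most 10 in all, crops included, and the job is handed in when it is done.

```bash
mkdir -p pics; ls
```

Run:
```python
from workcell import manip
import cv2,numpy as np
np.set_printoptions(precision=4,suppress=True)
o=manip.get_obs();print(o)
print(manip.grasp_offset)
for n in ["side","top","wrist"]:
    cv2.imwrite(f"pics/{n}0.png",manip.camera(n)); print(n,manip.calibration(n))
a=np.vstack([cv2.imread("pics/side0.png"),cv2.imread("pics/top0.png")])
cv2.imwrite("pics/both.png",cv2.resize(a,(480,600)))
```

```text
pics
workcell.py
{'clock': 0.0, 'joint_pos': array([ 1.3124,  0.3328, -0.0647,  1.4609,  0.0216,  1.3499, -0.0885]), 'joint_velocities': array([-0.0011,  0.0007, -0.    , -0.0006,  0.0011, -0.001 , -0.0012]), 'tau': array([  0.0002, -62.5451,   0.049 , -39.1597,   0.0161,   0.01  ,
        -0.    ]), 'position': array([ 0.1459, -0.6073,  0.2305]), 'ee_rot': array([ 0.9931,  0.1176, -0.0001, -0.0007]), 'ft_force': array([-0.0649,  0.2605, -0.3045]), 'torque': array([ 0.0357,  0.0176, -0.0243]), 'grasp_force': 0.0, 'grip_width': 1.0024725654880653}
0.0187
side {'fx': 372.18618448182906, 'fy': 372.18618448182906, 'cx': 320.6460069061314, 'cy': 196.7234377685189, 'world_from_camera': array([[-0.8974,  0.2741, -0.3458,  0.1405],
       [-0.4407, -0.5162,  0.7344,  0.8327],
       [ 0.0228,  0.8114,  0.584 ,  0.7693],
       [ 0.    ,  0.    ,  0.    ,  1.    ]])}
top {'fx': 485.28203405817254, 'fy': 485.28203405817254, 'cx': 312.95925621658756, 'cy': 200.73029858252738, 'world_from_camera': array([[-0.0046,  0.997 , -0.0773,  0.4169],
       [-0.9997, -0.0065, -0.0248, -0.0297],
       [-0.0252,  0.0771,  0.9967,  1.4145],
       [ 0.    ,  0.    ,  0.    ,  1.    ]])}
wrist {'fx': 294.4145618680221, 'fy': 294.4145618680221, 'cx': 323.272433545069, 'cy': 203.4844785786981, 'tool_from_camera': array([[ 0.0004,  0.9475,  0.3198,  0.0815],
       [ 1.    , -0.0007,  0.0008, -0.0007],
       [ 0.001 ,  0.3198, -0.9475, -0.143 ],
       [ 0.    ,  0.    ,  0.    ,  1.    ]])}
```

View pics/top0.png

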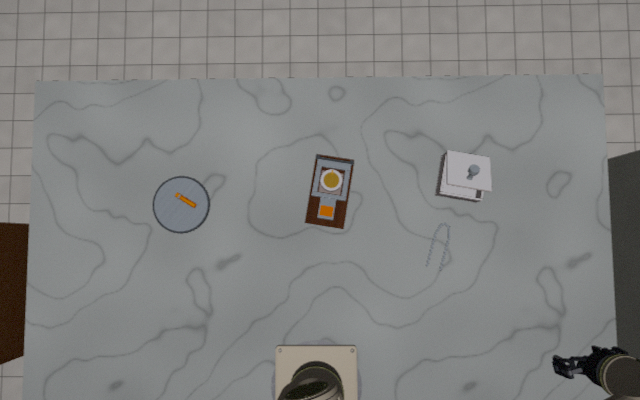

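View pics/side0.png

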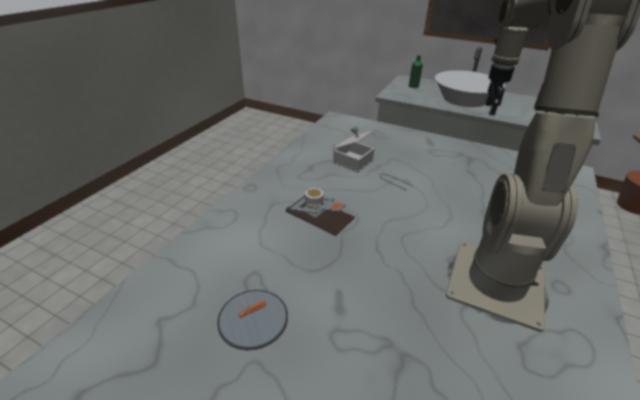

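Top view: the base spans about columns 305-355 and rows 154-230, with the cap at (331,181) and the orange tab at (326,212). The box is at (465,175) and the scraper at (438,247). Side view: cap at (314,193), tab at (337,206).

Create h.py:
```python
from workcell import manip
import cv2,numpy as np
from scipy.spatial.transform import Rotation as R
np.set_printoptions(precision=4,suppress=True)
def T_of(name,obs=None):
    c=manip.calibration(name)
    if name!="wrist": return c,np.array(c["world_from_camera"])
    T=np.eye(4);T[:3,:3]=R.from_quat(obs["ee_rot"]).as_matrix();T[:3,3]=obs["position"]
    return c,T@np.array(c["tool_from_camera"])
def ray(name,uv,obs=None):
    c,T=T_of(name,obs)
    d=np.array([(uv[0]-c["cx"])/c["fx"],-(uv[1]-c["cy"])/c["fy"],-1.])
    d=T[:3,:3]@d; return T[:3,3],d/np.linalg.norm(d)
def onz(r,z): p,d=r; return p+d*(z-p[2])/d[2]
def meet(r1,r2):
    A=[];b=[]
    for p,d in (r1,r2):
        M=np.eye(3)-np.outer(d,d);A.append(M);b.append(M@p)
    x=np.linalg.lstsq(np.vstack(A),np.hstack(b),rcond=None)[0]
    return x,[np.linalg.norm(M@x-q) for M,q in zip(A,b)]
def blobs(m,amin=15):
    n,l,s,c=cv2.connectedComponentsWithStats(m.astype(np.uint8)); return [(s[i,4],c[i],s[i,:4]) for i in range(1,n) if s[i,4]>=amin]
def hsv(im,lo,hi): return cv2.inRange(cv2.cvtColor(im,cv2.COLOR_BGR2HSV),lo,hi)>0
```

Run:
```python
from h import *
P={}
for n,roi in (("top",(295,145,70,95)),("side",(280,180,80,60))):
    im=cv2.imread(f"pics/{n}0.png");x,y,w,h=roi
    m=np.zeros(im.shape[:2],bool);m[y:y+h,x:x+w]=1
    o=hsv(im,(3,110,110),(30,255,255))&m
    for b in blobs(o,8): print(n,"orange",b, im[int(b[1][1]),int(b[1][0])])
    wood=hsv(im,(0,40,15),(20,255,110))&m
    pts=np.argwhere(wood)[:,::-1].astype(np.float32)
    r=cv2.minAreaRect(pts);bx=cv2.boxPoints(r)
    print(n,r)
    q=np.array([onz(ray(n,p),.008) for p in bx]);print(q)
    print(np.linalg.norm(q-np.roll(q,1,0),axis=1), q.mean(0))
```

```text
top orange (np.int32(179), array([330.8994, 179.5587]), array([324, 170,  15,  18], dtype=int32)) [ 31 109 140]
top orange (np.int32(129), array([325.9612, 210.4496]), array([319, 205,  14,  12], dtype=int32)) [  0  91 171]
top ((329.43243408203125, 190.9053955078125), (38.63375473022461, 69.70516967773438), 9.462323188781738)
[[ 0.4639  0.0296  0.008 ]
 [ 0.6651 -0.0046  0.008 ]
 [ 0.6453 -0.1159  0.008 ]
 [ 0.4449 -0.0806  0.008 ]]
[0.1118 0.2041 0.113  0.2034] [ 0.5548 -0.0429  0.008 ]
side orange (np.int32(35), array([313.6, 192.4]), array([309, 191,  10,   4], dtype=int32)) [ 62 101 122]
side orange (np.int32(35), array([335.5143, 205.8571]), array([331, 204,  10,   5], dtype=int32)) [ 53  87 149]
side ((320.41754150390625, 214.6855926513672), (60.41310119628906, 23.251428604125977), 23.96249008178711)
[[ 0.6455  0.0082  0.008 ]
 [ 0.6773 -0.113   0.008 ]
 [ 0.45   -0.0753  0.008 ]
 [ 0.4365  0.0342  0.008 ]]
[0.2106 0.1252 0.2304 0.1103] [ 0.5523 -0.0365  0.008 ]
```

Add to h.py:
```python
def togo(goal,obs=None):
    o=obs or manip.get_obs(); return R.from_quat(o["ee_rot"]).inv().apply(np.array(goal)-o["position"])
```

Run:
```python
from h import *
print("cap",meet(ray("top",(330.9,179.56)),ray("side",(313.6,192.6))))
print("tab",meet(ray("top",(325.96,210.45)),ray("side",(335.5,205.9))))
print(onz(ray("top",(330.9,179.56)),.079))
for p in [(465,175),(470,152),(438,247),(180,200)]: print(onz(ray("top",p),.05))
print(togo((.40,-.32,.24)),togo((.42,-.03,.22)))
```

```text
cap (array([ 0.5794, -0.0463,  0.0782]), [np.float64(0.0005220858822985962), np.float64(0.0005220858822986948)])
tab (array([ 0.4947, -0.0321,  0.0639]), [np.float64(0.0005565257812508409), np.float64(0.0005565257812508972)])
[ 0.5788 -0.0465  0.079 ]
[ 0.5924 -0.4236  0.05  ]
[ 0.6576 -0.4394  0.05  ]
[ 0.3912 -0.3432  0.05  ]
[0.5272 0.382  0.05  ]
[ 0.3142 -0.2201 -0.009 ] [ 0.4014 -0.4974  0.0112]
```

Careful with the scale: shifts go in shares of 0.75 m and turns go in shares of 2 rad. That gives: -0.497 m / 0.75 = -0.6627, 0.22 m / 0.75 = 0.2933.

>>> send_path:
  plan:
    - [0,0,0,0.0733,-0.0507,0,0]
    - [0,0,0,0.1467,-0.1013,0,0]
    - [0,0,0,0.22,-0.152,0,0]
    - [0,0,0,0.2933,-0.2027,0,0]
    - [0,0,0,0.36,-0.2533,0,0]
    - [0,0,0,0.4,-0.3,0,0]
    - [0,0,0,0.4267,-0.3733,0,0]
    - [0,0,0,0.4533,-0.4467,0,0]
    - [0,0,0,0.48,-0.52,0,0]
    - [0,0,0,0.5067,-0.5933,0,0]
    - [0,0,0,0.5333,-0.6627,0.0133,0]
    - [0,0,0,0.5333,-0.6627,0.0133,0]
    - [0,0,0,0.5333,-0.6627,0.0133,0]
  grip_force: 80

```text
refused: plan: the value is not of type 'object' (schema: type "object"). Nothing was moved.
```

Nothing moved. I misread the format; it is an object with the rows under "steps". Resending.

>>> send_path:
  plan: {"steps": [[0,0,0,0.0733,-0.0507,0,0],[0,0,0,0.1467,-0.1013,0,0],[0,0,0,0.22,-0.152,0,0],[0,0,0,0.2933,-0.2027,0,0],[0,0,0,0.36,-0.2533,0,0],[0,0,0,0.4,-0.3,0,0],[0,0,0,0.4267,-0.3733,0,0],[0,0,0,0.4533,-0.4467,0,0],[0,0,0,0.48,-0.52,0,0],[0,0,0,0.5067,-0.5933,0,0],[0,0,0,0.5333,-0.6627,0.0133,0],[0,0,0,0.5333,-0.6627,0.0133,0],[0,0,0,0.5333,-0.6627,0.0133,0]]}
  grip_force: 80

```text
clock: 1.78
position: [0.4187, -0.0314, 0.2212]
ee_rot: [0.993, 0.118, -0.0, 0.0]
ft_force: [1.1, -0.8, -0.6]
grip_width: 0.004
grasp_force: 0.0
```

Run:
```python
from h import *
o=manip.get_obs();print(o["joint_pos"],o["position"],R.from_quat(o["ee_rot"]).as_matrix())
im=manip.camera("wrist");cv2.imwrite("pics/w1.png",im)
np.save("w1.npy",np.hstack([o["position"],o["ee_rot"]]))
```

```text
[ 0.6625 -0.1022 -0.6442  1.9462 -0.0636  1.278  -1.2957] [ 0.4187 -0.0314  0.2212] [[ 0.9723  0.2337 -0.0002]
 [ 0.2337 -0.9723 -0.0004]
 [-0.0003  0.0003 -1.    ]]
```

View pics/w1.png

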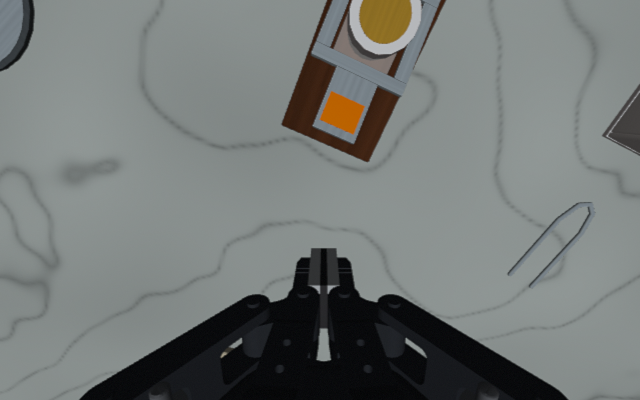

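Wrist view: tab patch centred near (342,112) and cap near (386,15), both clear of the fingers. I'll cross-check the tab with this view, then press.

Run:
```python
from h import *
v=np.load("w1.npy");o=dict(position=v[:3],ee_rot=v[3:])
im=cv2.imread("pics/w1.png");m=hsv(im,(5,200,150),(25,255,255));m[170:]=0
b=[x for x in blobs(m,200)];print(b)
uv=[x[1] for x in b if x[1][1]>80][0]
print(meet(ray("wrist",uv,o),ray("top",(325.96,210.45))),meet(ray("wrist",uv,o),ray("side",(335.5,205.9))))
for z in (.10,.016): print(togo((.493,-.032,z)),togo((.487,-.031,z)))
```

```text
[(np.int32(1075), array([341.7916, 112.3228]), array([321,  92,  43,  42], dtype=int32))]
(array([ 0.4947, -0.032 ,  0.0501]), [np.float64(0.00041209693647650776), np.float64(0.00041209693647642265)]) (array([ 0.4946, -0.0307,  0.0649]), [np.float64(7.927131216768193e-05), np.float64(7.927131216798949e-05)])
[0.0723 0.0173 0.1213] [0.0667 0.0149 0.1213]
[0.0723 0.0172 0.2053] [0.0667 0.0149 0.2053]
```

Scaled: 0.202 m / 0.75 = 0.2693, 0.016 m / 0.75 = 0.0213.

>>> send_path:
  plan: {"steps": [[0,0,0,0.0467,0.0107,0.0667,0],[0,0,0,0.0933,0.0213,0.12,0],[0,0,0,0.0933,0.0213,0.1733,0],[0,0,0,0.0933,0.0213,0.2,0],[0,0,0,0.0933,0.0213,0.2133,0],[0,0,0,0.0933,0.0213,0.2267,0],[0,0,0,0.0933,0.0213,0.24,0],[0,0,0,0.0933,0.0213,0.2533,0],[0,0,0,0.0933,0.0213,0.264,0],[0,0,0,0.0933,0.0213,0.2693,0],[0,0,0,0.0933,0.0213,0.2693,0]]}

```text
clock: 3.2
position: [0.4907, -0.0302, 0.0191]
ee_rot: [0.993, 0.118, 0.0, -0.0]
ft_force: [0.5, 0.7, 0.9]
grip_width: 0.002
grasp_force: 0.0
```

Scaled: 0.004 m / 0.75 = 0.0053, 0.003 m / 0.75 = 0.004.

>>> send_path:
  plan: {"steps": [[0,0,0,0,0,0.0027,0],[0,0,0,0,0,0.004,0],[0,0,0,0,0,0.0053,0],[0,0,0,0,0,0.0053,0]]}

```text
clock: 3.7
position: [0.491, -0.0302, 0.0159]
ee_rot: [0.993, 0.118, 0.0, 0.0]
ft_force: [-2.2, -0.6, 9.5]
grip_width: -0.002
grasp_force: 5.0
```

Scaled: 0.0015 m / 0.75 = 0.002.

>>> send_path:
  plan: {"steps": [[0,0,0,0,0,0.002,0],[0,0,0,0,0,0.002,0],[0,0,0,0,0,0.002,0]]}

```text
clock: 4.08
position: [0.4911, -0.0302, 0.0156]
ee_rot: [0.993, 0.118, 0.0, 0.001]
ft_force: [-11.5, 0.3, 28.5]
grip_width: -0.002
grasp_force: 14.4
```

>>> send_path:
  plan: {"steps": [[0,0,0,0,0,-0.0667,0],[0,0,0,0,0,-0.1333,0.5],[0,0,0,0.0133,0.0133,-0.2133,1],[0,0,0,0.0267,0.0267,-0.22,1],[0,0,0,0.0267,0.0267,-0.22,1],[0,0,0,0.0267,0.0267,-0.22,1]]}

```text
clock: 4.82
position: [0.5136, -0.0446, 0.1771]
ee_rot: [0.993, 0.118, -0.001, -0.0]
ft_force: [0.8, 0.2, 0.1]
grip_width: 0.992
grasp_force: 0.0
```

Run:
```python
from h import *
o=manip.get_obs();im=manip.camera("wrist");cv2.imwrite("pics/w2.png",im);cv2.imwrite("pics/side2.png",manip.camera("side"))
np.save("w2.npy",np.hstack([o["position"],o["ee_rot"]]));print(o["position"])
```

```text
[ 0.5136 -0.0446  0.1771]
```

View pics/w2.png

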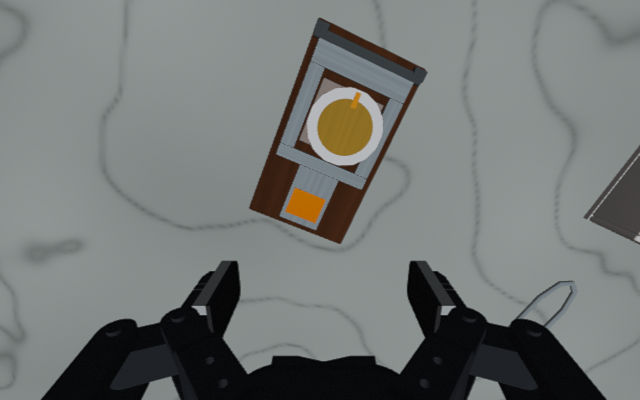

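The frame looks flat in this view: tab patch at (306,205), cap centre near (345,126), and the cap mark toward (356,100). Next I'll check the tab height and locate the cap accurately.

Run:
```python
from h import *
v=np.load("w2.npy");o=dict(position=v[:3],ee_rot=v[3:])
w=cv2.imread("pics/w2.png");s=cv2.imread("pics/side2.png")
mw=hsv(w,(8,150,60),(28,255,255));mw[230:]=0
for b in blobs(mw,60): print("w",b)
ms=hsv(s,(3,110,110),(30,255,255));z=np.zeros_like(ms);z[180:240,280:360]=1
for b in blobs(ms&z,8): print("s",b)
tw=[b[1] for b in blobs(mw,60) if b[1][1]>180][0]
ts=max((b for b in blobs(ms&z,8)),key=lambda b:b[1][1])[1]
print("tab",meet(ray("wrist",tw,o),ray("side",ts)), onz(ray("wrist",tw,o),.016))
# cap outline: white ring + disc
white=hsv(w,(0,0,170),(180,60,255));white[190:]=0;white[:, :280]=0;white[:,420:]=0
b=max(blobs(white|( (hsv(w,(8,150,60),(28,255,255)))&(np.arange(400)[:,None]<170)),60),key=lambda b:b[0]);print(b)
m=((white|mw)&(np.arange(400)[:,None]<172)).astype(np.uint8)
c=max(cv2.findContours(m,0,cv2.CHAIN_APPROX_NONE)[0],key=cv2.contourArea)
P=np.array([onz(ray("wrist",p[0],o),.079)[:2] for p in c])
ctr,r=cv2.minEnclosingCircle(P.astype(np.float32));print(ctr,r,P.mean(0),cv2.fitEllipse((P*1e4).astype(np.float32)))
cs=blobs(ms&z,8)[0][1]
print("capmark side/wrist", meet(ray("wrist",cv2.fitEllipse(c)[0],o),ray("side",(313.6,192.6))))
mk=hsv(w,(12,170,190),(25,255,255));mk[140:]=0
for b in blobs(mk,8): print("mark",b,onz(ray("wrist",b[1],o),.079))
x,y=300,80;cv2.imwrite("pics/crop2.png",cv2.resize(w[80:175,295:395],None,fx=6,fy=6,interpolation=cv2.INTER_CUBIC))
```

```text
w (np.int32(153), array([384.3529,  53.0719]), array([372,  46,  26,  15], dtype=int32))
w (np.int32(87), array([368.3563,  91.2989]), array([356,  84,  22,  15], dtype=int32))
w (np.int32(165), array([403.2   , 108.8485]), array([387,  86,  30,  55], dtype=int32))
w (np.int32(2406), array([344.6908, 126.3579]), array([318,  93,  54,  62], dtype=int32))
w (np.int32(162), array([279.1914, 183.2963]), array([269, 161,  21,  46], dtype=int32))
w (np.int32(565), array([348.0478, 209.1912]), array([332, 180,  39,  50], dtype=int32))
w (np.int32(832), array([304.7284, 205.0661]), array([286, 188,  39,  35], dtype=int32))
s (np.int32(35), array([313.6, 192.4]), array([309, 191,  10,   4], dtype=int32))
s (np.int32(61), array([337.3607, 218.7213]), array([332, 215,  11,   8], dtype=int32))
tab (array([ 0.4926, -0.0064,  0.0275]), [np.float64(0.015910399458778195), np.float64(0.01591039945877817)]) [0.5034 0.0024 0.016 ]
(np.int32(4396), array([344.5248, 126.0596]), array([307,  88,  76,  77], dtype=int32))
(0.5793026685714722, -0.04516526684165001) 0.03017987683415413 [ 0.5799 -0.0449] ((5792.3525390625, -452.05517578125), (589.5274658203125, 591.7755126953125), 162.60667419433594)
capmark side/wrist (array([ 0.58  , -0.0452,  0.0787]), [np.float64(0.00047142087547196186), np.float64(0.0004714208754717326)])
```

View pics/crop2.png

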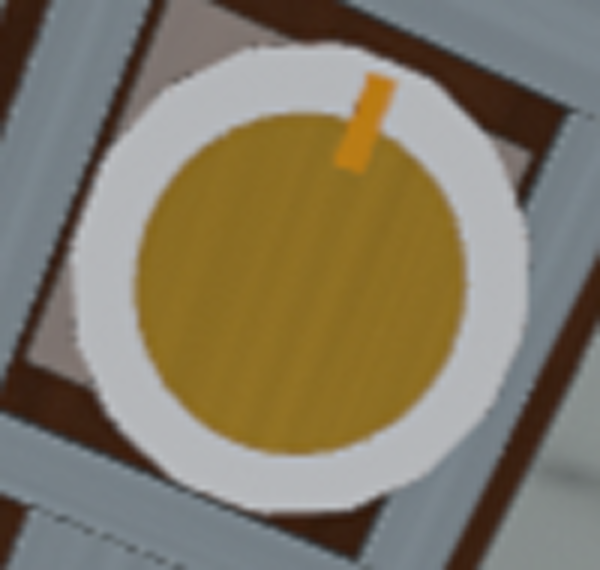

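The crop shows facet edges at left and right perpendicular to the tool y axis, and the mark about 22.5° off tool x. So the present yaw already lines up with the facets. Last checks are the tab height and the move distances.

Run:
```python
from h import *
v=np.load("w2.npy");o=dict(position=v[:3],ee_rot=v[3:])
print("tab",meet(ray("wrist",(304.73,205.07),o),ray("side",(337.36,218.72))))
print(togo((.5795,-.0453,.12)),togo((.5795,-.0453,.044)))
```

```text
tab (array([ 0.4858, -0.0296,  0.0171]), [np.float64(0.0005166278945383794), np.float64(0.0005166278945387044)])
[0.0639 0.0162 0.0573] [0.064  0.0163 0.1333]
```

Scaled: 0.133 m / 0.75 = 0.1773, 0.12 m / 0.75 = 0.16.

>>> send_path:
  plan: {"steps": [[0,0,0,0.0427,0.0107,0,1],[0,0,0,0.0853,0.0217,0.0267,1],[0,0,0,0.0853,0.0217,0.08,1],[0,0,0,0.0853,0.0217,0.1333,1],[0,0,0,0.0853,0.0217,0.16,1],[0,0,0,0.0853,0.0217,0.1773,1],[0,0,0,0.0853,0.0217,0.1773,1],[0,0,0,0.0853,0.0217,0.1773,1]]}

```text
clock: 5.92
position: [0.5816, -0.0459, 0.0471]
ee_rot: [0.993, 0.118, 0.001, 0.0]
ft_force: [-0.2, -0.1, -0.0]
grip_width: 1.002
grasp_force: 0.0
```

>>> send_path:
  plan: {"steps": [[0,0,0,0,0,0,0.75],[0,0,0,0,0,0,0.7],[0,0,0,0,0,0,0.6],[0,0,0,0,0,0,0.4],[0,0,0,0,0,0,0.3],[0,0,0,0,0,0,0.3]]}
  grip_force: 80

```text
clock: 6.68
position: [0.5814, -0.0458, 0.047]
ee_rot: [0.993, 0.118, 0.001, 0.0]
ft_force: [-2.9, 0.9, 9.0]
grip_width: 0.688
grasp_force: 83.5
```

Run:
```python
from h import *
print(manip.get_obs()["torque"])
cv2.imwrite("pics/w3.png",manip.camera("wrist"))
```

```text
[ 0.0927  0.6083 -0.0606]
```

View pics/w3.png

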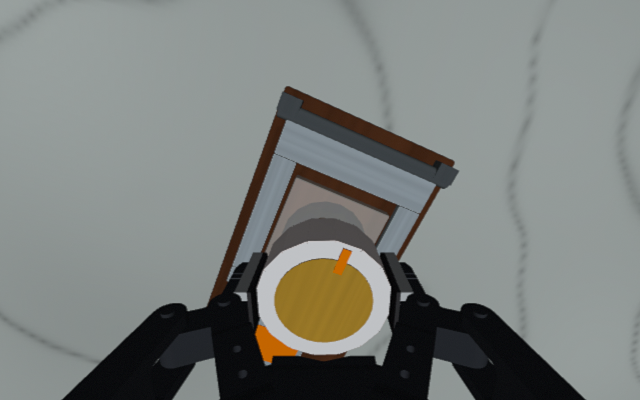

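The gripper holds the cap centred, with facets flat on the pads and the mark at (342,261). Now I'll turn it anticlockwise in stages.

Scaled: -0.001 m / 0.75 = -0.0013, -0.0005 m / 0.75 = -0.0007, -0.72 rad / 2 = -0.36.

>>> send_path:
  plan: {"steps": [[0,0,-0.06,0,0,0,0.3],[0,0,-0.12,0,0,0,0.3],[0,0,-0.18,0,0,0,0.3],[0,0,-0.24,0,0,-0.0007,0.3],[0,0,-0.3,0,0,-0.0013,0.3],[0,0,-0.36,0,0,-0.0013,0.3],[0,0,-0.36,0,0,-0.0013,0.3]]}

```text
clock: 7.6
position: [0.5819, -0.0456, 0.0481]
ee_rot: [0.888, 0.461, 0.001, 0.0]
ft_force: [-1.1, 0.8, 8.6]
grip_width: 0.684
grasp_force: 83.7
```

Run:
```python
from h import *
o=manip.get_obs();print(o["torque"],o["joint_pos"])
cv2.imwrite("pics/w4.png",manip.camera("wrist"))
```

```text
[ 0.2394  0.2396 -0.0082] [ 0.613   0.5329 -0.768   1.7335  0.4204  1.0449 -0.9138]
```

View pics/w4.png

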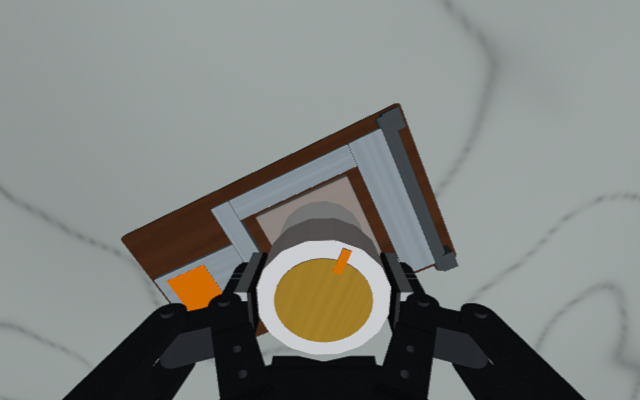

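The mark is unmoved in the gripper at (342,261), and the jar's foot is still square with the frame. The cap is unscrewing while the jar stays put, so I'll carry on.

Scaled: -0.0015 m / 0.75 = -0.002, -0.001 m / 0.75 = -0.0013, -0.68 rad / 2 = -0.34.

>>> send_path:
  plan: {"steps": [[0,0,-0.06,0,0,0,0.3],[0,0,-0.12,0,0,-0.0007,0.3],[0,0,-0.18,0,0,-0.0013,0.3],[0,0,-0.24,0,0,-0.002,0.3],[0,0,-0.3,0,0,-0.002,0.3],[0,0,-0.34,0,0,-0.002,0.3],[0,0,-0.34,0,0,-0.002,0.3],[0,0,-0.34,0,0,-0.002,0.3]]}

```text
clock: 8.65
position: [0.5816, -0.0459, 0.0493]
ee_rot: [0.684, 0.73, 0.001, 0.001]
ft_force: [-0.2, -0.7, 5.1]
grip_width: 0.692
grasp_force: 84.7
```

Run:
```python
from h import *
o=manip.get_obs();print(o["torque"],o["joint_pos"],R.from_quat(o["ee_rot"]).as_matrix()[:2,0])
cv2.imwrite("pics/w5.png",manip.camera("wrist"))
```

```text
[ 0.0327 -0.0094  0.0005] [ 0.7057  0.583  -0.8983  1.7284  0.5107  1.0801 -0.2955] [-0.0649  0.9979]
```

View pics/w5.png

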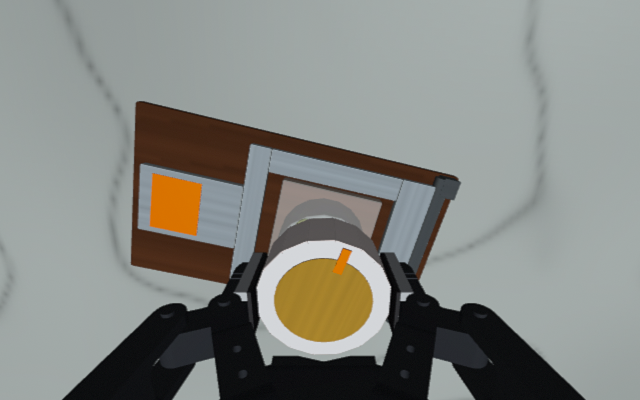

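The mark is still fixed in the gripper after 1.4 rad of turning, and the foot is square in the frame. A small lift first, to check that the threads have let go.

>>> send_path:
  plan: {"steps": [[0,0,0,0,0,-0.0027,0.3],[0,0,0,0,0,-0.0053,0.3],[0,0,0,0,0,-0.008,0.3],[0,0,0,0,0,-0.008,0.3]]}

```text
clock: 9.2
position: [0.5809, -0.0459, 0.0544]
ee_rot: [0.684, 0.73, 0.0, 0.0]
ft_force: [0.2, -0.2, -0.3]
grip_width: 0.686
grasp_force: 85.5
```

Free: there is no pull on the wrist beyond the cap's own weight. Lifting to about 2 cm above the mouth.

Scaled: -0.033 m / 0.75 = -0.044, -0.032 m / 0.75 = -0.0427.

>>> send_path:
  plan: {"steps": [[0,0,0,0,0,-0.008,0.3],[0,0,0,0,0,-0.016,0.3],[0,0,0,0,0,-0.0267,0.3],[0,0,0,0,0,-0.0373,0.3],[0,0,0,0,0,-0.0427,0.3],[0,0,0,0,0,-0.044,0.3],[0,0,0,0,0,-0.044,0.3],[0,0,0,0,0,-0.044,0.3]]}

```text
clock: 10.2
position: [0.5807, -0.0459, 0.0871]
ee_rot: [0.684, 0.73, -0.0, -0.0]
ft_force: [-0.6, 0.3, -1.4]
grip_width: 0.686
grasp_force: 85.6
```

Run:
```python
from h import *
o=manip.get_obs();w=manip.camera("wrist");s=manip.camera("side");t=manip.camera("top")
cv2.imwrite("pics/w6.png",w)
a=cv2.resize(s[170:240,270:370],(600,420),interpolation=cv2.INTER_CUBIC)
cv2.imwrite("pics/s6.png",a)
cv2.imwrite("pics/c6.png",cv2.resize(np.hstack([cv2.resize(w,(640,400)),cv2.resize(s[170:240,270:370],(571,400))]),(800,264)))
print(o["position"],R.from_quat(o["ee_rot"]).as_matrix()[:,2])
```

```text
[ 0.5807 -0.0459  0.0871] [-0.0004 -0.     -1.    ]
```

View pics/c6.png

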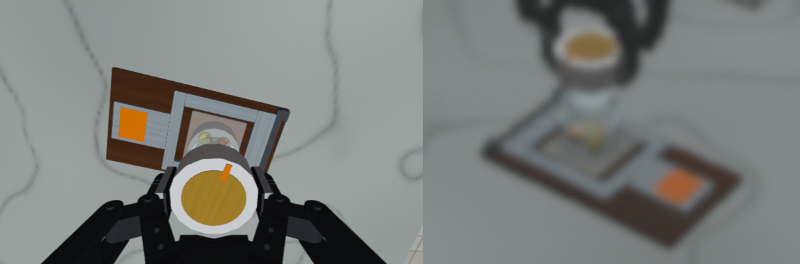

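The cap is held level and has risen 40 mm, so its lower edge is about 21 mm above the mouth. The jar still sits in the level frame, and the tab at (133,124) in the left half of the picture looks flat. Handing in.

```bash
python3 -c "
from workcell import manip
print(manip.hand_in())"
```

```text
the job is handed in; nothing more can be done
None
```

The job is handed in, with no verdict shown: the frame is pressed level round the jar's foot, the cap unscrewed by 1.4 rad with the jar staying put, and the cap held level about 21 mm above the jar's mouth by the arm's readings.

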